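# Dial open the combination bolt on the frame builder's tool chest

### The arm

A 6-joint arm with a two-finger parallel gripper is mounted at the origin on the work surface. World frame = base frame: x ahead of the robot, y to its left, z up, the work surface at z = 0. Lengths are in m, angles in degrees, forces in N, time in s.
With the tool pointing down it reaches from about 0.425 to 1.125 m from the base axis. Payload 14.9 kg.
Tool frame: the origin (TCP) lies at the very end of the fingers, on their centre line; the grasp point (between the pads) lies grip_point_offset behind it (grip_point_offset is the distance from the TCP to the grasp point, in m); z points along the fingers, y is the line along which they close (so a half turn about z gives the same grasp; the last joint's range is limited). The gripper opens to 91 mm and grips with 3 to 60 N. Pads are 32 mm wide; open, the fingers measure 118 mm over their backs; the gripper's body (76 mm by 178 mm) begins 60 mm behind the grasp point.
Start: joints at [-74.845, 21.709, 99.362, -0, 58.929, -1.908], TCP at [0.205, -0.669, 0.214] pointing down, gripper open.
Joint ranges: [-158.91, 158.91], [-42.39, 125.64], [0.06, 152.35], [-60.88, 240.88], [17.5, 164.5], [-176.32, 176.32]. Speed limits (degrees/s): [108.29, 108.29, 136.94, 180, 180, 180].

### API

Orientations are given as a 3x3 rotation matrix whose columns are the frame's x, y, z axes.
In Python, from plant import * gives the robot as it stands.
- The arm moves only by the tool carry_out, never from a script. Its argument "deltas" is a list of rows, each an object of numbers: "tx", "ty", "tz": the shift along the tool's x, y, z in m; "turn": the turn about the tool's z in rad. A call has 1 to 20 rows; each row is the pose to reach, as a shift and turn from the pose commanded when the call began, along the tool's axes at that moment; what a row does not reach only later rows make up. A row lasts 1/8 s, in which the tool goes at most 62.5 mm and 10.7 degrees, less where a joint would pass 70% of its speed; a pose out of reach is approached as far as the arm can. A call with a gripper value outside its range is refused whole. "grip" is the opening, from 0 (shut) to 1 (fully open), set as the call begins (left out, the last holds). The fingers move at their own pace and stop on an object; "grip_force" is the grip in N (left out, the last holds). Time passes only in rows, so rows that repeat a pose let the fingers close. It gives the time, the measured TCP pose, the force, the opening and the grip force at its end, in the units of the state.
- get_state(): the state, without advancing time (a new reading comes with each control period).
- grab_frame(name): name is "scene" or "top" or "wrist"; returns the picture (400x640x3 uint8, red, green, blue); there is no depth.
- calibration(name): a dict with "vfov" (degrees; the focal length in pixels is half the picture's height over the tangent of half this angle, whatever the lens; pixels are square), "cx", "cy" (the principal point, pixels), "cam_to_world" (4x4, takes a point from camera to world coordinates); the wrist camera has in their place "hand_eye" (4x4, takes a point from camera to tool coordinates, whose origin is the TCP and whose axes are the flange's). Camera axes: x right, y down, z forward; pixel columns grow to the right and rows downward; lengths in m; the calibration is good to about 2 mm. A picture is of the moment at which its call begins: read the wrist's pose just before it. calibration takes no time and is no camera call.
- job_done(): hands the job in; it is judged then, once.
Trained networks look in the newest picture that a camera, given by its name, has taken for a name from the list of things; names that differ only in an ending like _2 or _b are one class to them, and where a whole thing is asked for, a point or a joint stands for the part that bears it (a point fixed in the world has none). Each returns a list of dicts, best first, with "score" (0 to 1); they miss things now and then, are a little off and sometimes report something else, mostly with a low value. They report only what shows in the picture. A call takes as long as a camera call.
- find_in(camera, target): "rect" ([centre column, centre row, width, height] in pixels, round what is visible of it).
- masks_of(camera, target): "mask" (400x640 bool, what is visible of it) and "rect" ([centre column, centre row, width, height] in pixels, round what is visible of it).
The state is a dict: "t": time; "joint_positions": joint angles; "qd": joint speeds; "effort": joint torques, N m; "position": TCP position; "ee_rot": TCP orientation; "wrist_force": force on the tool from outside, world axes, zero at the start; "torque": the same for the moment, N m; "grip_width": opening from 0.0 (shut) to 1.0 (fully open); "grip_force": force on a finger pad.
Only numpy, scipy, OpenCV 4.12 (cv2) and the standard library are available. Lean on these libraries where they do the work, as an engineer would, in place of code of your own. Each camera call takes 0.05 s, during which the arm holds its last target. There are 200 camera calls.

### The job

The green tool chest on the bench is closed by a bolt with three number wheels. Roll the wheels to 4, 1, 7 (left, middle, right as seen from the robot; the number on top of each wheel counts), pressing only lightly so the old lock is not hurt; then draw the bolt right back by its upturned handle until it is fully out of its keeper, let go, and leave the wheels on the code and everything else where it lies.

Things in the scene. Friction and masses are not known exactly. Their poses are not given: they have to be found in the camera images.
- chest: green steel tool chest, fixed to the bench, 240 x 500 x 90 mm, two-leaf lid (leaves meet at its y = 0). Origin: centre of its underside; z up, x its depth (away from the robot), y its length (to the robot's left). It stands somewhere else and slightly turned each time
- lock: steel housing of the combination bolt on the chest's right leaf, 48 x 140 mm, top face 34 mm above the lid, axes as the chest's. Origin: centre of its underside, on the lid. The three wheels stand in separate slots 40 mm apart along y and rise 10 mm above the top face; axle 24 mm above the lid. Thin black reading lines beside each slot mark the wheel's top
- top_left (a point): highest point of the left wheel's rim, 44 mm above the lid; fixed to the lock, axes as the lock's. The wheel (left, middle and right alike) has black digits 0-9 round its rim, upright as read from the robot's side; the topmost counts. Each click takes about 2 N at the rim to roll over; let go, the wheel settles on the nearest number (seldom it balances half way)
- top_middle (a point): highest point of the middle wheel's rim
- top_right (a point): highest point of the right wheel's rim
- wheel_left (a joint): left brass number wheel, 40 mm diameter, 14 mm wide, axle along the lock's y. Value = angle in rad, endless: digit d is on top at d x 0.6283 (digit 4 at 2.513), plus or minus any 6.2832. Value and number grow as the wheel's top is rolled to the lock's +x: 20 mm of rim per rad, 12.6 mm per number. Spring clicks hold it at each number; between numbers the rim has finger ribs 0.7 mm proud
- wheel_middle (a joint): middle brass number wheel, 40 mm diameter, 14 mm wide, axle along the lock's y. Value = angle in rad, endless: digit d is on top at d x 0.6283 (digit 1 at 0.628), plus or minus any 6.2832. Value and number grow as the wheel's top is rolled to the lock's +x: 20 mm of rim per rad, 12.6 mm per number. Spring clicks hold it at each number; between numbers the rim has finger ribs 0.7 mm proud
- wheel_right (a joint): right brass number wheel, 40 mm diameter, 14 mm wide, axle along the lock's y. Value = angle in rad, endless: digit d is on top at d x 0.6283 (digit 7 at 4.398), plus or minus any 6.2832. Value and number grow as the wheel's top is rolled to the lock's +x: 20 mm of rim per rad, 12.6 mm per number. Spring clicks hold it at each number; between numbers the rim has finger ribs 0.7 mm proud
- bolt (a joint): the bolt, a 12 mm steel bar through the wheels: 0 = shut (its left end in the keeper, a steel staple 9 to 31 mm beyond the housing's left end), 0.035 m = drawn fully back to the right (the lock's -y). Stiff: 2.5 N of friction. Off the code it moves only about 2 mm and stops dead
- bolt_handle (a point): centre of the grip of the bolt's upturned handle: an upright round grip 15 mm in diameter, its ends 13 mm below and 13 mm above this point. This point is 55 mm above the lid and, when shut, 35 mm to the right (-y) of the housing's right end. Moves with the bolt; axes as the lock's
- bb_shell: bystander on the chest: steel tube shell standing up, 42 mm diameter, 68 mm high; origin: underside
- spanner: bystander on the chest's left leaf: steel spanner 150 mm long, lying
- flux_tin: bystander on the chest behind the lock: round tin 56 mm diameter, 34 mm high; origin: underside
- tube_plug: bystander on the chest in front of the lock: aluminium plug 32 mm diameter, 30 mm high; origin: underside
- oil_bottle: bystander on the bench: white bottle 60 mm diameter, 150 mm high
- mallet: bystander on the bench: hammer 270 mm long, lying
- brush_pot: bystander on the bench: metal cup 80 mm diameter, 90 mm high
- driver: bystander on the bench: screwdriver 200 mm long, lying

How it is judged (in metres and radians):
On the way:
1. all three wheels show the code 4-1-7 while the bolt is still shut ((value of joint wheel_left between -3.9199 and -3.6199 rad or value of joint wheel_left between 2.3633 and 2.6633 rad or value of joint wheel_left between 8.6465 and 8.9465 rad) and (value of joint wheel_middle between -5.8049 and -5.5049 rad or value of joint wheel_middle between 0.4783 and 0.7783 rad or value of joint wheel_middle between 6.7615 and 7.0615 rad) and (value of joint wheel_right between -2.035 and -1.735 rad or value of joint wheel_right between 4.2482 and 4.5482 rad or value of joint wheel_right between 10.5314 and 10.8314 rad) and value of joint bolt below 0.004 m), for 0.1 s.
At the end, for the whole second after the job is handed in: the bolt is drawn back at least 31 of its 35 mm and at rest, and each wheel still shows its number of the code 4-1-7 on top, within 0.15 rad (about a quarter of a number) (value of joint bolt above 0.031 m and velocity of joint bolt between -0.01 and 0.01 m/s and (value of joint wheel_left between -3.9199 and -3.6199 rad or value of joint wheel_left between 2.3633 and 2.6633 rad or value of joint wheel_left between 8.6465 and 8.9465 rad) and (value of joint wheel_middle between -5.8049 and -5.5049 rad or value of joint wheel_middle between 0.4783 and 0.7783 rad or value of joint wheel_middle between 6.7615 and 7.0615 rad) and (value of joint wheel_right between -2.035 and -1.735 rad or value of joint wheel_right between 4.2482 and 4.5482 rad or value of joint wheel_right between 10.5314 and 10.8314 rad)); the robot touches nothing.
It fails at once if the lock's housing or wheels are pressed by the gripper with more than 20 N (contact force between any of the fingers, the arm and lock above 20 N).
It fails at once if a bystander is moved by more than 25 mm (distance of any of bb_shell, spanner, flux_tin, tube_plug, oil_bottle, mallet, brush_pot, driver from where it was at the start of the episode above 0.025 m).
It also fails if it takes over 72 s, if anything falls off the work surface, if the arm or the gripper's body presses on something with over 40 N, if the wrist force passes 120 N, or if a joint passes its speed limit or range.

## Working session

There is one attempt and no reset: what is moved stays moved. The work goes in short steps, Python scripts to look and compute and a tool call to move; the robot and the scene stay as the last step left them, time stands still between calls to the robot, and variables do not carry over. Pictures are saved under pics/ and viewed, at most 10 in all, crops included, and the job is handed in when it is done.

Besides the shell and the picture viewer there is one more tool, called after ">>>" as name(argument=value, ...), one argument or row to a line, values as JSON. carry_out: Moves the arm, as the interface text tells. Its arguments: {"type":"object","properties":{"deltas":{"type":"array","items":{"type":"object","properties":{"tx":{"type":"number"},"ty":{"type":"number"},"tz":{"type":"number"},"turn":{"type":"number"}}}},"grip":{"type":"number"},"grip_force":{"type":"number"}},"required":["deltas"]}

```bash
ls; mkdir -p pics
python3 - <<'E'
from plant import *
import cv2,numpy as np
s=get_state(); print(s['t'],s['position'],s['ee_rot'],s['grip_width'])
for n in ['top','scene']:
    im=grab_frame(n); cv2.imwrite(f'pics/{n}0.png',im[:,:,::-1])
    c=calibration(n); print(n,c)
    for t in ['chest','lock','bolt_handle','wheel_left','bb_shell','flux_tin','tube_plug']:
        print(t,[(np.round(d['score'],2),np.round(d['rect'])) for d in find_in(n,t)[:3]])
print(calibration('wrist'))
a=cv2.imread('pics/top0.png');
E
```

```text
pics
0.0 [ 0.20526368 -0.66881849  0.21328719] [[ 9.55991005e-01  2.93395824e-01 -2.96729836e-04]
 [ 2.93395973e-01 -9.55990442e-01  1.03821936e-03]
 [ 2.09383358e-05 -1.07958771e-03 -9.99999417e-01]] 0.9987496255879917
top {'vfov': 48.79742701855429, 'cx': 325.70468986649826, 'cy': 202.42809074874864, 'cam_to_world': array([[-0.02781826, -0.99399969,  0.10578635,  0.36795635],
       [-0.99940903,  0.02979416,  0.01714366, -0.00813234],
       [-0.02019261, -0.10524693, -0.99424109,  1.44736007],
       [ 0.        ,  0.        ,  0.        ,  1.        ]])}
chest [(np.float64(0.93), array([317., 200., 176., 106.])), (np.float64(0.57), array([474., 259.,  33.,  23.]))]
lock [(np.float64(0.58), array([342., 194.,  48.,  25.]))]
bolt_handle [(np.float64(0.63), array([342., 189.,  73.,  20.]))]
wheel_left []
bb_shell [(np.float64(0.64), array([341., 195.,  51.,  29.])), (np.float64(0.5), array([260., 178.,  19.,  20.]))]
flux_tin [(np.float64(0.78), array([339., 164.,  22.,  15.])), (np.float64(0.38), array([341., 193.,  45.,  28.])), (np.float64(0.37), array([276., 218.,  29.,  41.]))
[... 684 characters left out ...]
  11.]))]
wheel_left []
bb_shell [(np.float64(0.57), array([365., 161.,  11.,  15.]))]
flux_tin [(np.float64(0.72), array([340., 208.,  13.,  18.])), (np.float64(0.49), array([322., 199.,  32.,  34.]))]
tube_plug [(np.float64(0.39), array([308., 186.,   6.,  12.]))]
{'vfov': 68.97724896104934, 'cx': 321.49457195776085, 'cy': 197.82819872253768, 'hand_eye': array([[ 2.67338056e-04, -9.68417591e-01, -2.49333708e-01,
         7.09971035e-02],
       [ 9.99999780e-01,  4.10405893e-04, -5.21815884e-04,
        -4.16850388e-04],
       [ 6.07663704e-04, -2.49333513e-01,  9.68417487e-01,
        -1.71319023e-01],
       [ 0.00000000e+00,  0.00000000e+00,  0.00000000e+00,
         1.00000000e+00]])}
```

View pics/top0.png

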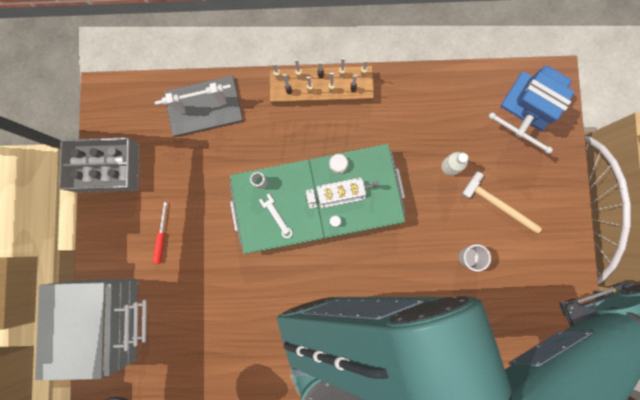

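The top view shows the chest at about (317,198), the lock at (342,192) and the handle to its right near (372,185). Next I'll work out the chest and lock pose and move above it.

```bash
cat > h.py <<'E'
from plant import *
import cv2,numpy as np
def K(c): 
    f=200/np.tan(np.radians(c['vfov'])/2); return f,c['cx'],c['cy']
def T(name,s=None):
    c=calibration(name)
    if name!='wrist': return c['cam_to_world'],K(c)
    s=s or get_state(); W=np.eye(4); W[:3,:3]=s['ee_rot']; W[:3,3]=s['position']
    return W@c['hand_eye'],K(c)
def ray(M,k,uv,z):
    uv=np.atleast_2d(uv).astype(float); f,cx,cy=k
    d=np.c_[(uv-[cx,cy])/f,np.ones(len(uv))]@M[:3,:3].T; o=M[:3,3]
    return o+d*((z-o[2])/d[:,2])[:,None]
def proj(M,k,P):
    p=(np.atleast_2d(P)-M[:3,3])@M[:3,:3]; return p[:,:2]/p[:,2:]*k[0]+[k[1],k[2]]
def rect(mask,M,k,z):
    cs,_=cv2.findContours(mask.astype(np.uint8),cv2.RETR_EXTERNAL,cv2.CHAIN_APPROX_NONE)
    c=max(cs,key=cv2.contourArea)[:,0]; P=ray(M,k,c,z)[:,:2]
    (x,y),wh,a=cv2.minAreaRect((P*1000).astype(np.float32)); return x/1000,y/1000,wh,a
E
python3 - <<'E'
from h import *
grab_frame('top');M,k=T('top')
for t,z in [('chest',.09),('lock',.124)]:
    for d in masks_of('top',t)[:1]: print(t,d['score'],d['rect'],rect(d['mask'],M,k,z))
print(ray(M,k,[[376,186]],.145))
E
```

```text
chest 0.58 [316.6, 199.0, 171.3, 108.4] (0.5271014404296875, 0.04370538330078125, (253.3761749267578, 531.5831298828125), 9.442282676696777)
lock 0.97 [341.7, 192.7, 51.4, 23.0] (0.537218505859375, -0.032020248413085935, (68.27688598632812, 139.02862548828125), 9.056166648864746)
[[ 0.55117989 -0.13666889  0.145     ]]
```

>>> carry_out(
  deltas=[
    {"tx": 0.033,"ty": -0.034,"tz": -0.01,"turn": 0.01},
    {"tx": 0.066,"ty": -0.069,"tz": -0.02,"turn": 0.02},
    {"tx": 0.1,"ty": -0.103,"tz": -0.03,"turn": 0.03},
    {"tx": 0.133,"ty": -0.138,"tz": -0.04,"turn": 0.04},
    {"tx": 0.166,"ty": -0.172,"tz": -0.04,"turn": 0.05},
    {"tx": 0.2,"ty": -0.207,"tz": -0.04,"turn": 0.06},
    {"tx": 0.233,"ty": -0.241,"tz": -0.04,"turn": 0.07},
    {"tx": 0.266,"ty": -0.275,"tz": -0.04,"turn": 0.08},
    {"tx": 0.3,"ty": -0.31,"tz": -0.04,"turn": 0.09},
    {"tx": 0.333,"ty": -0.344,"tz": -0.04,"turn": 0.1},
    {"tx": 0.366,"ty": -0.379,"tz": -0.04,"turn": 0.11},
    {"tx": 0.4,"ty": -0.413,"tz": -0.04,"turn": 0.12},
    {"tx": 0.433,"ty": -0.448,"tz": -0.04,"turn": 0.13},
    {"tx": 0.466,"ty": -0.482,"tz": -0.03,"turn": 0.14},
    {"tx": 0.499,"ty": -0.517,"tz": -0.02,"turn": 0.14},
    {"tx": 0.499,"ty": -0.517,"tz": -0.02,"turn": 0.14},
    {"tx": 0.499,"ty": -0.517,"tz": -0.02,"turn": 0.14},
  ],
  grip=0,
)

```text
t: 3.08
position: [0.5305, -0.0287, 0.234]
ee_rot: [[0.987, 0.158, -0.0], [0.158, -0.987, -0.0], [-0.0, 0.0, -1.0]]
wrist_force: [0.2, -0.1, 0.5]
grip_width: 0.008
grip_force: 0.0
```

Run:
```python
from h import *
s=get_state(); print(s['t'],s['position'],np.degrees(np.arctan2(s['ee_rot'][1,0],s['ee_rot'][0,0])),s['wrist_force'])
im=grab_frame('wrist');M,k=T('wrist',s)
cv2.imwrite('pics/w1.png',im[:,:,::-1])
for t,z in [('lock',.124),('chest',.09),('wheel_left',.134),('bolt_handle',.145),('flux_tin',.124),('tube_plug',.12),('bb_shell',.158)]:
    for d in masks_of('wrist',t)[:3]: print(t,round(d['score'],2),d['rect'],ray(M,k,d['rect'][:2],z)[0],rect(d['mask'],M,k,z))
```

```text
3.075 [ 0.53054434 -0.0287265   0.23396155] 9.07228472211745 [ 0.20332552 -0.13721063  0.5436572 ]
lock 0.73 [329.9, 178.8, 142.8, 63.1] [ 0.54925636 -0.03338644  0.124     ] (0.5479202270507812, -0.032009994506835934, (62.37354278564453, 139.93923950195312), 10.139629364013672)
lock 0.65 [337.4, 191.4, 245.8, 21.6] [ 0.53791168 -0.04282842  0.124     ] (0.5576820678710938, -0.13107281494140624, (58.40571212768555, 17.487991333007812), 84.97230529785156)
chest 0.67 [251.9, 169.1, 503.8, 223.1] [0.54020828 0.05041303 0.09      ] (0.5498657836914063, 0.04565946960449219, (208.64730834960938, 510.19769287109375), 9.10333251953125)
wheel_left 0.72 [371.6, 184.2, 16.5, 37.0] [ 0.55220312 -0.07280845  0.134     ] (0.5508262329101562, -0.07057289886474609, (35.162288665771484, 17.128198623657227), 10.978528022766113)
wheel_left 0.6 [287.6, 187.4, 17.5, 38.1] [0.53649095 0.00564719 0.134     ] (0.5376690673828125, 0.005202812194824219, (35.1407356262207, 16.50788688659668), 9.574974060058594)
bolt_handle 0.85 [336.7, 191.6, 242.6, 22.0] [ 0.54230028 -0.04029784  0.145     ] (0.5606492919921875, -0.1223579330444336, (54.83365249633789, 17.481218338012695), 84.96070861816406)
flux_tin 0.76 [338.3, 93.5, 61.4, 59.2] [ 0.6285049  -0.02790218  0.124     ] (0.6296372680664063, -0.026476165771484376, (53.48259735107422, 52.9103889465332), 11.272871971130371)
flux_tin 0.24 [329.0, 177.6, 145.2, 61.3] [ 0.55029509 -0.03231825  0.124     ] (0.5480783081054688, -0.03210355377197266, (61.346229553222656, 139.7097930908203), 9.769789695739746)
bb_shell 0.94 [62.6, 97.4, 111.9, 49.3] [0.58711805 0.19229205 0.158     ] (0.5825344848632813, 0.19353952026367188, (85.81433868408203, 40.88822555541992), 89.94075012207031)
bb_shell 0.72 [252.7, 168.0, 505.4, 224.0] [0.55427315 0.03529081 0.158     ] (0.5607796630859375, 0.03224580383300781, (163.6437530517578, 400.358642578125), 9.10325813293457)
```

View pics/w1.png

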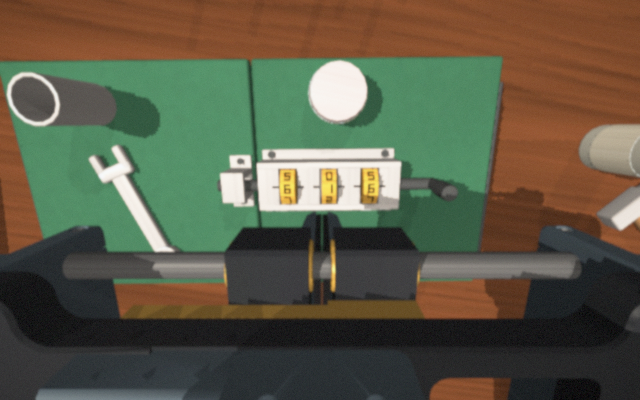

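Run:
```python
from h import *
im=cv2.imread('pics/w1.png')[145:225,245:465]
cv2.imwrite('pics/w1c.png',cv2.resize(im,None,fx=3.6,fy=3.6,interpolation=cv2.INTER_CUBIC))
```

```text
(no output)
```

View pics/w1c.png

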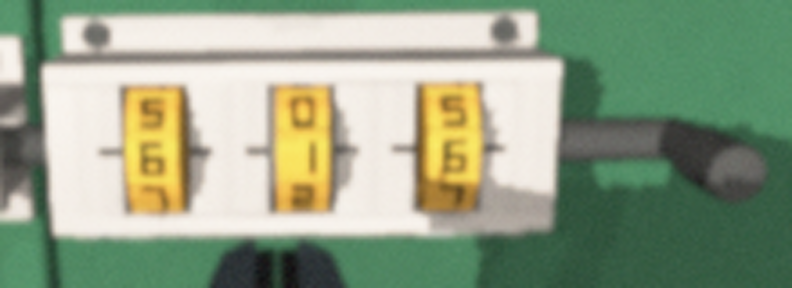

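The crop shows the left wheel on 6 (288,187), the middle on 1 (329,187) and the right on 6 (369,187). The handle tip is at about (450,193). So left needs −2, middle stays and right needs +1.

Run:
```python
from h import *
s=get_state();M,k=T('wrist',s);R=s['ee_rot'];p=s['position']
P=ray(M,k,[[287.5,187.2],[328.5,187.2],[370,187.1]],.124); h=ray(M,k,[[450,192.8]],.158)
print(P,np.degrees(np.arctan2(-(P[0]-P[2])[0],(P[0]-P[2])[1])),np.linalg.norm(P[0]-P[2]))
for q in list(P)+[h[0]]: print('tool',np.round(R.T@(q-p),4))
```

```text
[[ 0.5345005   0.00636271  0.124     ]
 [ 0.5408603  -0.03368419  0.124     ]
 [ 0.54739579 -0.07419252  0.124     ]] 9.09474907088726 0.08158084053171556
tool [ 0.0093 -0.0343  0.1101]
tool [0.0093 0.0062 0.1101]
tool [0.0094 0.0473 0.1101]
tool [0.0118 0.1116 0.0761]
```

>>> carry_out(
  deltas=[
    {"tx": 0.016,"ty": -0.035,"tz": 0.02},
    {"tx": 0.016,"ty": -0.035,"tz": 0.05},
    {"tx": 0.016,"ty": -0.035,"tz": 0.08},
    {"tx": 0.016,"ty": -0.035,"tz": 0.09},
    {"tx": 0.016,"ty": -0.035,"tz": 0.092},
    {"tx": 0.016,"ty": -0.035,"tz": 0.094},
    {"tx": 0.016,"ty": -0.035,"tz": 0.094},
  ],
)

```text
validation failed for argument at $.de...
```

>>> carry_out(
  deltas=[
    {"tx": 0.016,"ty": -0.035,"tz": 0.02,"turn": 0},
    {"tx": 0.016,"ty": -0.035,"tz": 0.05,"turn": 0},
    {"tx": 0.016,"ty": -0.035,"tz": 0.08,"turn": 0},
    {"tx": 0.016,"ty": -0.035,"tz": 0.09,"turn": 0},
    {"tx": 0.016,"ty": -0.035,"tz": 0.092,"turn": 0},
    {"tx": 0.016,"ty": -0.035,"tz": 0.094,"turn": 0},
    {"tx": 0.016,"ty": -0.035,"tz": 0.094,"turn": 0},
  ],
)

```text
t: 4.35
position: [0.5415, 0.0085, 0.1407]
ee_rot: [[0.988, 0.157, 0.001], [0.157, -0.988, -0.0], [0.001, 0.0, -1.0]]
wrist_force: [0.5, -0.1, 0.0]
grip_width: 0.008
grip_force: 0.0
```

>>> carry_out(
  deltas=[
    {"tx": 0,"ty": 0,"tz": 0.001,"turn": 0},
    {"tx": 0,"ty": 0,"tz": 0.002,"turn": 0},
    {"tx": 0,"ty": 0,"tz": 0.003,"turn": 0},
    {"tx": 0,"ty": 0,"tz": 0.003,"turn": 0},
  ],
)

```text
t: 4.85
position: [0.541, 0.0085, 0.1368]
ee_rot: [[0.988, 0.157, -0.0], [0.157, -0.988, 0.0], [-0.0, -0.0, -1.0]]
wrist_force: [0.4, 0.1, -0.0]
grip_width: 0.003
grip_force: 0.0
```

>>> carry_out(
  deltas=[
    {"tx": 0,"ty": 0,"tz": 0.001,"turn": 0},
    {"tx": 0,"ty": 0,"tz": 0.002,"turn": 0},
    {"tx": 0,"ty": 0,"tz": 0.002,"turn": 0},
  ],
)

```text
t: 5.22
position: [0.541, 0.0085, 0.1348]
ee_rot: [[0.988, 0.157, -0.0], [0.157, -0.988, 0.0], [-0.0, -0.0, -1.0]]
wrist_force: [0.0, -0.3, -0.3]
grip_width: 0.009
grip_force: 0.0
```

>>> carry_out(
  deltas=[
    {"tx": 0,"ty": 0,"tz": 0.001,"turn": 0},
    {"tx": 0,"ty": 0,"tz": 0.001,"turn": 0},
  ],
)

```text
t: 5.48
position: [0.5413, 0.0086, 0.1342]
ee_rot: [[0.988, 0.157, 0.0], [0.157, -0.988, 0.0], [0.0, -0.0, -1.0]]
wrist_force: [-0.3, -0.1, 3.3]
grip_width: 0.004
grip_force: 1.7
```

>>> carry_out(
  deltas=[
    {"tx": 0,"ty": 0,"tz": 0.0005,"turn": 0},
    {"tx": -0.002,"ty": 0,"tz": 0.0005,"turn": 0},
    {"tx": -0.004,"ty": 0,"tz": 0.0005,"turn": 0},
  ],
)

```text
t: 5.85
position: [0.5383, 0.008, 0.1342]
ee_rot: [[0.988, 0.157, 0.003], [0.157, -0.988, 0.0], [0.003, 0.0, -1.0]]
wrist_force: [3.2, 2.3, 7.7]
grip_width: 0.005
grip_force: 3.6
```

>>> carry_out(
  deltas=[
    {"tx": -0.002,"ty": 0,"tz": 0,"turn": 0},
    {"tx": -0.004,"ty": 0,"tz": 0,"turn": 0},
    {"tx": -0.006,"ty": 0,"tz": 0,"turn": 0},
    {"tx": -0.008,"ty": 0,"tz": 0,"turn": 0},
    {"tx": -0.01,"ty": 0,"tz": 0,"turn": 0},
  ],
)

```text
t: 6.48
position: [0.528, 0.0063, 0.1341]
ee_rot: [[0.988, 0.157, 0.002], [0.157, -0.988, -0.0], [0.002, 0.0, -1.0]]
wrist_force: [2.2, -0.7, 6.4]
grip_width: 0.006
grip_force: 2.8
```

>>> carry_out(
  deltas=[
    {"tx": 0,"ty": 0,"tz": -0.004,"turn": 0},
    {"tx": -0.005,"ty": 0,"tz": -0.03,"turn": 0},
    {"tx": -0.01,"ty": 0.02,"tz": -0.06,"turn": 0},
    {"tx": -0.01,"ty": 0.04,"tz": -0.07,"turn": 0},
    {"tx": -0.01,"ty": 0.04,"tz": -0.07,"turn": 0},
    {"tx": -0.01,"ty": 0.04,"tz": -0.07,"turn": 0},
  ],
)

```text
t: 7.22
position: [0.5231, -0.0347, 0.2023]
ee_rot: [[0.988, 0.157, -0.002], [0.157, -0.988, 0.0], [-0.002, -0.001, -1.0]]
wrist_force: [-0.3, 0.6, -0.4]
grip_width: 0.002
grip_force: 0.0
```

```bash
cat > look.py <<'E'
from h import *
import sys
n=sys.argv[1]; s=get_state(); print(s['t'],s['position'])
im=grab_frame('wrist');M,k=T('wrist',s)
c=proj(M,k,[[.5345,.0064,.129],[.5409,-.0337,.129],[.5474,-.0742,.129]]); print(c)
u,v=c[1].astype(int)
im=im[max(v-45,0):v+45,max(u-100,0):u+140,::-1]
cv2.imwrite(f'pics/{n}.png',cv2.resize(im,None,fx=3.3,fy=3.3,interpolation=cv2.INTER_CUBIC))
E
python3 look.py w2
```

```text
7.225 [ 0.52308219 -0.03466422  0.20230036]
[[277.20958753 186.66232578]
 [324.46888573 186.63717368]
 [372.22944177 186.57110733]]
```

View pics/w2.png

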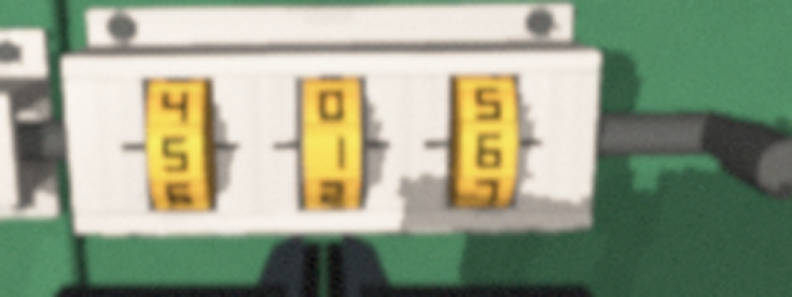

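The left wheel now shows 5, the middle 1 and the right 6. One stroke gives one click, so I'll repeat it on the left wheel.

>>> carry_out(
  deltas=[
    {"tx": 0.014,"ty": -0.02,"tz": 0.03,"turn": 0},
    {"tx": 0.024,"ty": -0.04,"tz": 0.06,"turn": 0},
    {"tx": 0.024,"ty": -0.04,"tz": 0.066,"turn": 0},
    {"tx": 0.024,"ty": -0.04,"tz": 0.068,"turn": 0},
    {"tx": 0.024,"ty": -0.04,"tz": 0.069,"turn": 0},
    {"tx": 0.024,"ty": -0.04,"tz": 0.07,"turn": 0},
    {"tx": 0.022,"ty": -0.04,"tz": 0.07,"turn": 0},
    {"tx": 0.02,"ty": -0.04,"tz": 0.07,"turn": 0},
    {"tx": 0.018,"ty": -0.04,"tz": 0.07,"turn": 0},
    {"tx": 0.016,"ty": -0.04,"tz": 0.07,"turn": 0},
    {"tx": 0.014,"ty": -0.04,"tz": 0.07,"turn": 0},
    {"tx": 0.012,"ty": -0.04,"tz": 0.07,"turn": 0},
    {"tx": 0.01,"ty": -0.04,"tz": 0.07,"turn": 0},
    {"tx": 0.01,"ty": -0.04,"tz": 0.066,"turn": 0},
    {"tx": 0.006,"ty": -0.03,"tz": 0.04,"turn": 0},
    {"tx": 0,"ty": 0,"tz": 0,"turn": 0},
    {"tx": 0,"ty": 0,"tz": 0,"turn": 0},
  ],
)

```text
t: 9.4
position: [0.5249, -0.036, 0.2062]
ee_rot: [[0.988, 0.156, 0.004], [0.156, -0.988, -0.001], [0.004, 0.001, -1.0]]
wrist_force: [0.4, 0.2, -0.2]
grip_width: 0.005
grip_force: 0.0
```

>>> carry_out(
  deltas=[
    {"tx": 0.006,"ty": 0.02,"tz": 0.03,"turn": 0},
    {"tx": 0.01,"ty": 0.041,"tz": 0.06,"turn": 0},
    {"tx": 0.01,"ty": 0.041,"tz": 0.066,"turn": 0},
    {"tx": 0.01,"ty": 0.041,"tz": 0.068,"turn": 0},
    {"tx": 0.01,"ty": 0.041,"tz": 0.069,"turn": 0},
    {"tx": 0.01,"ty": 0.041,"tz": 0.07,"turn": 0},
    {"tx": 0.012,"ty": 0.041,"tz": 0.07,"turn": 0},
    {"tx": 0.014,"ty": 0.041,"tz": 0.07,"turn": 0},
    {"tx": 0.016,"ty": 0.041,"tz": 0.07,"turn": 0},
    {"tx": 0.018,"ty": 0.041,"tz": 0.07,"turn": 0},
    {"tx": 0.02,"ty": 0.041,"tz": 0.07,"turn": 0},
    {"tx": 0.022,"ty": 0.041,"tz": 0.07,"turn": 0},
    {"tx": 0.024,"ty": 0.041,"tz": 0.07,"turn": 0},
    {"tx": 0.024,"ty": 0.041,"tz": 0.066,"turn": 0},
    {"tx": 0.01,"ty": 0.03,"tz": 0.04,"turn": 0},
    {"tx": 0,"ty": 0,"tz": 0,"turn": 0},
    {"tx": 0,"ty": 0,"tz": 0,"turn": 0},
  ],
)

```text
t: 11.52
position: [0.5242, -0.0339, 0.206]
ee_rot: [[0.987, 0.158, 0.004], [0.158, -0.987, -0.0], [0.004, 0.001, -1.0]]
wrist_force: [0.8, -0.7, 0.4]
grip_width: 0.005
grip_force: 0.0
```

```bash
python3 look.py w3
```

```text
11.525 [ 0.52420624 -0.03385535  0.20604518]
[[278.52384102 187.51193386]
 [325.03017946 187.55713261]
 [371.99876152 187.56279147]]
```

View pics/w3.png

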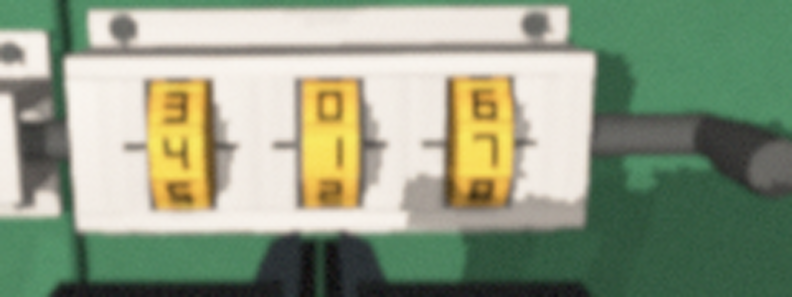

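The wheels read 4-1-7. Next is the handle.

>>> carry_out(
  deltas=[
    {"tx": 0.009,"ty": 0.05,"tz": 0,"turn": 0},
    {"tx": 0.018,"ty": 0.1065,"tz": 0,"turn": 0},
    {"tx": 0.018,"ty": 0.1065,"tz": 0,"turn": 0},
    {"tx": 0.018,"ty": 0.1065,"tz": 0.02,"turn": 0},
    {"tx": 0.018,"ty": 0.1065,"tz": 0.035,"turn": 0},
    {"tx": 0.018,"ty": 0.1065,"tz": 0.048,"turn": 0},
    {"tx": 0.018,"ty": 0.1065,"tz": 0.058,"turn": 0},
    {"tx": 0.018,"ty": 0.1065,"tz": 0.066,"turn": 0},
    {"tx": 0.018,"ty": 0.1065,"tz": 0.066,"turn": 0},
  ],
  grip=0.4,
)

```text
t: 12.7
position: [0.5579, -0.1369, 0.137]
ee_rot: [[0.988, 0.157, -0.001], [0.157, -0.988, 0.0], [-0.001, -0.0, -1.0]]
wrist_force: [-0.3, -0.4, 1.0]
grip_width: 0.396
grip_force: 0.0
```

>>> carry_out(
  deltas=[
    {"tx": 0,"ty": 0,"tz": 0,"turn": 0},
    {"tx": 0,"ty": 0,"tz": 0,"turn": 0},
    {"tx": 0,"ty": 0,"tz": 0,"turn": 0},
    {"tx": 0,"ty": 0,"tz": 0,"turn": 0},
    {"tx": 0,"ty": 0,"tz": 0,"turn": 0},
  ],
  grip=0,
  grip_force=10,
)

```text
t: 13.32
position: [0.5584, -0.1375, 0.1378]
ee_rot: [[0.988, 0.157, 0.001], [0.157, -0.988, -0.001], [0.001, 0.001, -1.0]]
wrist_force: [-0.2, -5.1, 1.2]
grip_width: 0.158
grip_force: 10.0
```

>>> carry_out(
  deltas=[
    {"tx": 0,"ty": 0.003,"tz": 0,"turn": 0},
    {"tx": 0,"ty": 0.006,"tz": 0,"turn": 0},
    {"tx": 0,"ty": 0.01,"tz": 0,"turn": 0},
    {"tx": 0,"ty": 0.014,"tz": 0,"turn": 0},
    {"tx": 0,"ty": 0.018,"tz": 0,"turn": 0},
    {"tx": 0,"ty": 0.022,"tz": 0,"turn": 0},
    {"tx": 0,"ty": 0.026,"tz": 0,"turn": 0},
    {"tx": 0,"ty": 0.03,"tz": 0,"turn": 0},
    {"tx": 0,"ty": 0.033,"tz": 0,"turn": 0},
    {"tx": 0,"ty": 0.033,"tz": 0,"turn": 0},
  ],
)

```text
t: 14.58
position: [0.5639, -0.1701, 0.1378]
ee_rot: [[0.988, 0.157, 0.001], [0.157, -0.988, -0.0], [0.001, 0.001, -1.0]]
wrist_force: [3.7, -1.4, 4.6]
grip_width: 0.16
grip_force: 10.0
```

>>> carry_out(
  deltas=[
    {"tx": 0,"ty": 0.001,"tz": 0,"turn": 0},
    {"tx": 0,"ty": 0.002,"tz": 0,"turn": 0},
    {"tx": 0,"ty": 0.003,"tz": 0,"turn": 0},
    {"tx": 0,"ty": 0.003,"tz": 0,"turn": 0},
  ],
)

```text
t: 15.08
position: [0.5642, -0.1722, 0.1377]
ee_rot: [[0.988, 0.157, 0.001], [0.157, -0.988, 0.001], [0.001, -0.001, -1.0]]
wrist_force: [3.4, 6.6, 7.1]
grip_width: 0.156
grip_force: 10.0
```

>>> carry_out(
  deltas=[
    {"tx": 0,"ty": 0,"tz": 0,"turn": 0},
    {"tx": 0,"ty": 0,"tz": 0,"turn": 0},
    {"tx": 0,"ty": 0,"tz": 0,"turn": 0},
    {"tx": 0,"ty": 0,"tz": -0.02,"turn": 0},
    {"tx": 0,"ty": 0,"tz": -0.05,"turn": 0},
    {"tx": -0.02,"ty": -0.04,"tz": -0.07,"turn": 0},
    {"tx": -0.035,"ty": -0.09,"tz": -0.07,"turn": 0},
    {"tx": -0.035,"ty": -0.1,"tz": -0.07,"turn": 0},
    {"tx": -0.035,"ty": -0.1,"tz": -0.07,"turn": 0},
    {"tx": -0.035,"ty": -0.1,"tz": -0.07,"turn": 0},
  ],
  grip=0.4,
)

```text
t: 16.32
position: [0.5142, -0.0801, 0.2078]
ee_rot: [[0.988, 0.157, 0.001], [0.157, -0.988, -0.0], [0.0, 0.0, -1.0]]
wrist_force: [0.5, 0.1, -0.3]
grip_width: 0.4
grip_force: 0.0
```

```bash
python3 look.py w4; python3 -c "
from h import *
print(get_state()['wrist_force'])"
```

```text
16.325 [ 0.51416586 -0.08014052  0.20782644]
[[227.04973728 167.41270892]
 [274.03470386 167.38760187]
 [321.50302389 167.32113342]]
[0.60225224 0.09565577 0.51968139]
```

View pics/w4.png

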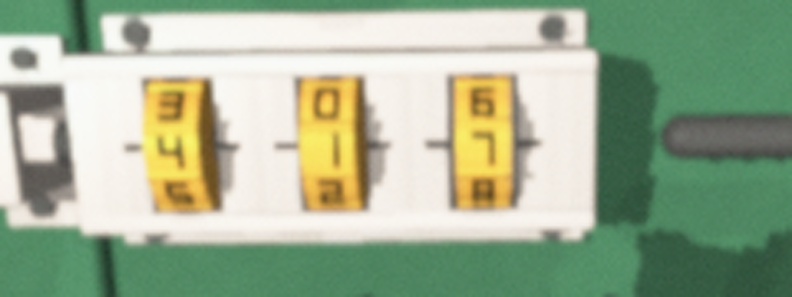

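The picture shows the wheels still on 4-1-7, the keeper empty at left, and the bolt and handle drawn to the right. I'll hand it in.

```bash
python3 -c "
from plant import *
print(job_done())"
```

```text
the job is handed in; nothing more can be done
None
```

I rolled the wheels to 4-1-7 with light presses, drew the bolt back about 35 mm until it stopped, let go, and handed the job in at about 16 s; the judge's verdict was not shown.

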